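# Lock the craft-knife strongbox and put its key away

## Robot

A 6-joint arm with a two-finger parallel gripper is mounted at the origin on the work surface. World frame = base frame: x ahead of the robot, y to its left, z up, the work surface at z = 0. Lengths are in mm, angles in rad, forces in N, time in s.
With the tool pointing down it reaches from about 400 to 925 mm from the base axis. Payload 12.5 kg.
Tool frame: the origin (TCP) lies on the centre line of the jaws, within the pads' length; the fingertips stand 8 mm ahead of it and the grasp point (between the pads) lies 11 mm behind it; z points along the fingers, x is the direction in which the jaws open and shut, and the axes are right-handed (so a half turn about z gives the same grasp; the last joint's range is limited). The gripper opens to 95 mm and grips with 3 to 60 N. Pads are 20 mm wide; open, the fingers measure 119 mm over their backs; the gripper's body (75 mm by 180 mm) begins 59 mm behind the grasp point.
Start: joints at [1.213, 0.491, 1.559, -0, 1.092, -0.106], TCP at [155.699, 605.313, 222.661] pointing down, gripper open.
Joint ranges: [-3.1, 3.1], [-0.84, 2.19], [0.05, 2.79], [-1.13, 4.28], [0.06, 2.93], [-2.69, 2.69]. Speed limits (rad/s): [2.22, 2.22, 2.79, 3.14, 3.14, 3.14].

## Interface

Orientations are given as [roll, pitch, yaw] about the fixed x, y, z axes, in that order (R = Rz(yaw) Ry(pitch) Rx(roll)).
In Python, from cell import env gives the robot as it stands. The module is installed in compiled form; this text tells all that it offers.
- The arm moves only by the tool send_rows, never from a script. Its argument "moves" is a list that holds one entry, the list of rows, each a list of 6 numbers: the shift along the tool's x, y, z as a fraction of full scale, then the turn, a rotation vector about the tool's x, y, z as a fraction of full scale. A call has 1 to 12 rows; each row is the pose to reach, as a shift and turn from the pose commanded when the call began, along the tool's axes at that moment; what a row does not reach only later rows make up. Full scale, the value 1, is 0.3 m for a shift and 90 degrees for a turn. A row lasts 1/12 s, in which the tool goes at most 41.7 mm and 7.16 degrees, less where a joint would pass 70% of its speed; a pose out of reach is approached as far as the arm can. A call with a number of a shift or a turn outside -1 to 1 is refused whole. A call with a gripper value outside its range is refused whole. "grip" is the gripper's target within -1 to 1 (shut at 1, half-way at 0, fully open at -1), set as the call begins (left out, the last holds). The fingers move at their own pace and stop on an object; the grip force is fixed at half the most. Time passes only in rows, so rows that repeat a pose let the fingers close. It gives the time, the measured TCP pose, the force and the opening at its end, in the units of the state.
- env.state(): the state, without advancing time (a new reading comes with each control period).
- env.read_camera(name): name is "side" or "top"; returns a dict with "image" (480x640x3 uint8, red, green, blue), "mtx" (3x3 intrinsics, pixels), "T" (4x4, takes a point from camera to world coordinates). Camera axes: x right, y up, looking along -z (the intrinsics and any distortion apply to the point x, -y, -z); pixel columns grow to the right and rows downward; lengths in mm; the calibration is good to about 2 mm. A picture is of the moment at which its call begins. There is no depth.
- env.job_done(): hands the job in, once; it reports no verdict.
Trained networks look in the newest picture that a camera, given by its name, has taken for a name from the list of things; names that differ only in an ending like _2 or _b are one class to them, and where a whole thing is asked for, a point or a joint stands for the part that bears it (a point fixed in the world has none). Each returns a list of dicts, best first, with "confidence" (0 to 1); they miss things now and then, are a little off and sometimes report something else, mostly with a low value. They report only what shows in the picture. A call takes as long as a camera call. They do not tell look-alikes from the thing itself.
- env.look_for(camera, thing): "xy" ([column, row] in pixels, amid what is visible of it).
- env.outline_of(camera, thing): "region" (480x640 bool, what is visible of it) and "xy" ([column, row] in pixels, amid what is visible of it).
The state is a dict: "t": time; "joints": joint angles; "qvel": joint speeds; "tau": joint torques, N m; "eef_pos": TCP position; "tcp_rot": TCP orientation; "ft_force": force on the tool from outside, world axes, zero at the start; "moment": the same for the moment, N m; "opening": opening from 0.0 (shut) to 1.0 (fully open).
Only numpy, scipy, OpenCV 4.12 (cv2) and the standard library are available. Lean on these libraries where they do the work, as an engineer would, in place of code of your own. Each camera call takes 0.05 s, during which the arm holds its last target. There are 200 camera calls.

## Task

The strongbox of craft knives has been left unlocked with its key in the lock. Turn the key clockwise until the bolt is fully thrown into its keeper and stops, turn it back to the one position where it will come out, draw it straight out and stand it in the low white key cup; never force the key against the lock, and leave everything else where it is.

Things in the scene. Friction and masses are not known exactly. Their poses are not given: they have to be found in the camera images.
- chest: Grey steel strongbox, 200 (x) by 260 (y) by 80 mm high, does not move. Origin: centre of its underside, z up. At its lid's centre a dark lock case, 70 by 70 mm, top 108 mm above the table, holds the keyhole; across a 6 mm gap towards -y stands a dark keeper (x 2 to 28 mm, y -63 to -41 mm, top at 104 mm).
- keyhole (a point): Mouth of the keyhole, on the lock's upright axis, 109 mm above the table, axes as the chest's, in a fixed round aluminium plate, 66 mm across, 9 mm thick, rim 1.5 mm proud. A 10 mm square hole plus, to one side, a slot 5.5 mm wide reaching 15 mm from the axis. The slot's direction differs each time: 36 to 80 degrees anticlockwise (from above) of the chest's x; see it or feel for it.
- socket (a point): Bottom of the lock's 10 mm square socket for the key's tip, on the axis, 27 mm below the keyhole's mouth. The bit turns freely under the plate. The key comes out only with its bit along the slot, within about 5 degrees; nothing stops it there, and it can be turned past. Elsewhere the bit catches under the plate after rising about 2 mm; in the slot it rises freely.
- key: Bit key, 78 mm long, about 45 g, upright in the lock with 1 mm play each way; its bit starts 29 to 35 degrees anticlockwise of the chest's x. Origin: centre of the tip; z up the shaft; the bit points to +x. Shaft 8 mm round; bit 4 mm thick (y), 8 to 16 mm above the tip, reaching x = 13 mm; flat black head 34 (x) by 9 mm (y), 50 to 78 mm above the tip.
- key_head (a point): Centre of the key's head, 64 mm above the tip; grip it across the 9 mm. Turned clockwise (from above) the bit soon meets the bolt and pushes it, about 2.5 N of drag some 10 mm from the axis; with the bit 5 to 25 degrees clockwise of the chest's x it stops hard: 0.1 N m there is enough. Keep key against lock under 30 N.
- bolt (a joint): Travel of the lock's bolt in m: 0 to 0.0015 at the start (unlocked), 0.006 fully thrown. It stays where it is left; only the key can move it.
- bolt_tip (a point): Middle of the end of the steel bolt (12 mm wide, 6.5 mm high, 94 mm above the table), which slides along the chest's -y out of the lock case into the keeper.
- cup: The low white ceramic key cup, rim 68 mm across outside, wall and floor about 5 mm, 40 mm high, 250 g, loose. It may stand to the left or to the right of the strongbox. Origin: centre of its underside, z up. A key stood in it leans on its rim.
- brushpot: Bystander: taller white plastic pot, 76 mm across, 95 mm high, which stands on the other side of the strongbox from the cup. Origin: centre of its underside.
- brush: Bystander: a brush lying on the table.
- relief: Bystander: red clay disc, 156 mm across, with four plaster domes, beyond the strongbox.
- paintjar: Bystander: blue jar with lid, 56 mm across, 70 mm high.
- jarlid: Bystander: white lid, 64 mm across, 10 mm high, lying on the table.
- sponge_tin: Bystander: flat metal tin, 90 by 60 by 30 mm.
Mind the look-alikes: they are no part of the job. There is more than one size of the key; the job needs the smaller.

How it is judged:
By the outcome, as a careful person would: the job done as asked, in the order asked, and still so for the second after the job is handed in, with the robot touching nothing.
It also fails if it takes over 67 s, if anything falls off the work surface, if the arm or the gripper's body presses on something with over 40 N, if the wrist force passes 120 N, or if a joint passes its speed limit or range.

## Working session

There is one attempt and no reset: what is moved stays moved. The work goes in short steps, Python scripts to look and compute and a tool call to move; the robot and the scene stay as the last step left them, time stands still between calls to the robot, and variables do not carry over. Pictures are saved under pics/ and viewed, about 8 in all and at most 12, crops included, and the job is handed in when it is done.

Besides the shell and the picture viewer there is one more tool, called after "Call:" as a command line: name --argument value ..., lists and objects as JSON in quotes. send_rows: Moves the arm, as the interface text tells. Its arguments: {"type":"object","properties":{"moves":{"type":"array","items":{"type":"array","items":{"type":"array","items":{"type":"number"}}}},"grip":{"type":"number"}},"required":["moves"]}

```bash
mkdir -p pics
cat > h.py <<'E'
import numpy as np,cv2
from cell import env
from scipy.spatial.transform import Rotation as R
def cam(n):
    return env.read_camera(n)
def ray(c,px):
    K=np.array(c["mtx"],float);T=np.array(c["T"],float)
    d=np.linalg.inv(K)@[px[0],px[1],1.]
    d=T[:3,:3]@np.array([d[0],-d[1],-d[2]])
    return T[:3,3],d
def at_z(c,px,z):
    o,d=ray(c,px);return o+d*(z-o[2])/d[2]
def proj(c,p):
    K=np.array(c["mtx"],float);T=np.array(c["T"],float)
    q=T[:3,:3].T@(np.array(p,float)-T[:3,3]);q=K@[q[0],-q[1],-q[2]]
    return q[:2]/q[2]
def save(n,im,s=1):
    if s!=1: im=cv2.resize(im,None,fx=s,fy=s,interpolation=cv2.INTER_CUBIC)
    cv2.imwrite("pics/"+n,im[:,:,::-1])
E
python3 - <<'E'
from h import *
for n in("top","side"):
    c=cam(n);save(n+"0.png",c["image"])
    print(n,{k:v for k,v in c.items() if k not in("image",)})
    for t in("chest","keyhole","key","key_head","bolt_tip","cup","brushpot","brush","paintjar"):
        try:
            print(t,[(np.round(d["xy"],1).tolist(),round(float(d["confidence"]),2)) for d in env.look_for(n,t)])
        except Exception as e: print(t,e)
print(env.state())
E
```

```text
top {'mtx': array([[454.98686743,   0.        , 318.14882694],
       [  0.        , 454.98686743, 234.67901353],
       [  0.        ,   0.        ,   1.        ]]), 'T': array([[-2.77675926e-02,  9.97103247e-01, -7.08101409e-02,
         4.60631301e+02],
       [-9.99613707e-01, -2.76140121e-02,  3.14707730e-03,
         6.34030937e+01],
       [ 1.18260890e-03,  7.08701741e-02,  9.97484847e-01,
         1.18817977e+03],
       [ 0.00000000e+00,  0.00000000e+00,  0.00000000e+00,
         1.00000000e+00]])}
chest [([358.7, 242.4], 0.62)]
keyhole [([356.3, 242.2], 0.93)]
key [([359.9, 238.3], 0.47)]
key_head []
bolt_tip []
cup [([463.3, 248.6], 0.97)]
brushpot [([228.4, 230.6], 0.75), ([268.2, 281.8], 0.63)]
brush [([163.2, 261.7], 0.64)]
paintjar [([407.1, 144.1], 0.95), ([275.2, 153.6], 0.27)]
side {'mtx': array([[549.92782232,   0.        , 327.75433435],
       [  0.        , 549.92782232, 239.87326148],
       [  0.        ,   0.        ,   1.        ]]), 'T': array([[ 7.15289564e-01,  3.80010855e-01, -5.86474713e-01,
        -1.77579213e+02],
       [-6.98405319e-01,  3.5953601
[... 627 characters left out ...]
jar [([468.0, 268.9], 0.91)]
{'t': 1.0, 'joints': array([ 1.21342191e+00,  4.90869210e-01,  1.55891910e+00, -2.69306435e-05,
        1.09168402e+00, -1.05591516e-01]), 'qvel': array([-2.13324544e-04,  5.54651618e-04,  5.93281544e-04,  3.58432819e-04,
       -7.96342090e-05, -1.18821091e-03]), 'tau': array([-6.63306819e-04, -6.12458611e+01, -2.58428729e+01,  6.92924671e-02,
        4.45291994e-02,  2.11067959e-05]), 'eef_pos': array([155.68944986, 605.30852377, 222.6734942 ]), 'tcp_rot': array([ 3.14155621e+00, -1.17134207e-04,  1.31902584e+00]), 'ft_force': array([-0.49159426,  0.33630134, -0.87420048]), 'moment': array([ 0.00743378, -0.00715798,  0.04922252]), 'opening': 1.0012868233163086}
```

View pics/top0.png

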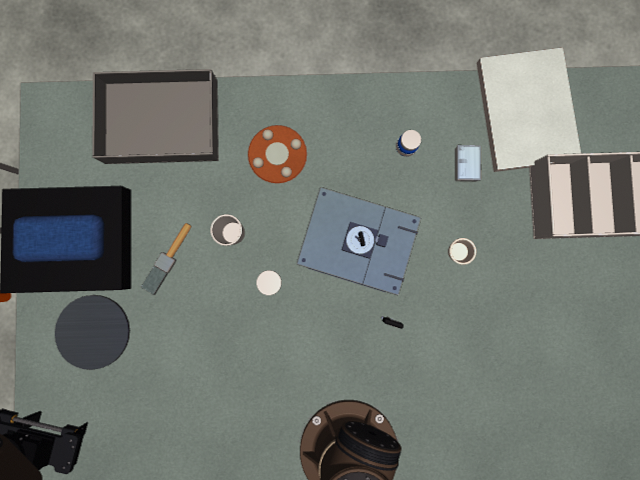

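View pics/side0.png

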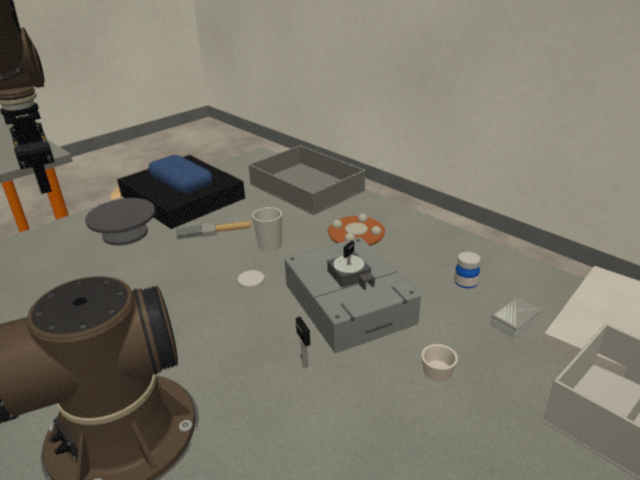

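Top: chest centre (358,242), lock with key (360,240), keeper (382,241), cup to the right (463,250), brushpot (228,230). The look-alike keys are a free black one at top (392,322) / side (303,330) and the one in the lock at top (360,240) / side (348,255). I choose the key in the lock and check it in a close crop.

Run:
```python
from h import *
t=cam("top");s=cam("side")
a=cv2.resize(t["image"][212:268,330:405],None,fx=8,fy=8,interpolation=cv2.INTER_CUBIC)[:, :400*2]
b=cv2.resize(s["image"][225:305,310:390],None,fx=5,fy=5,interpolation=cv2.INTER_CUBIC)
a=cv2.resize(a,(400,299));
top=cv2.resize(t["image"][217:262,338:398],None,fx=6.66,fy=6.66,interpolation=cv2.INTER_CUBIC)[:300,:400]
canvas=np.zeros((600,800,3),np.uint8)
canvas[:top.shape[0],:top.shape[1]]=top
canvas[:400,400:]=b
o=t["image"][170:310,280:440];o=cv2.resize(o,(342,299),interpolation=cv2.INTER_CUBIC);canvas[301:600,:342]=o
k=s["image"][310:375,285:325];k=cv2.resize(k,(120,195),interpolation=cv2.INTER_CUBIC);canvas[402:597,400:520]=k
k=s["image"][335:390,410:470];k=cv2.resize(k,(216,198),interpolation=cv2.INTER_CUBIC);canvas[402:600,530:746]=k
save("crop1.png",canvas)
# chest outline
env.read_camera("top")
for th in("chest","cup","key"):
    for d in env.outline_of("top",th):
        r=d["region"].astype(np.uint8); print(th,d["confidence"],d["xy"],r.sum(),cv2.minAreaRect(cv2.findNonZero(r)))
env.read_camera("side")
for th in("cup","key"):
    for d in env.outline_of("side",th):
        r=d["region"].astype(np.uint8); print(th,d["confidence"],d["xy"],r.sum(),cv2.boundingRect(cv2.findNonZero(r)))
```

```text
chest 0.91 [358.5, 240.3] 8602 ((358.7314147949219, 240.5832061767578), (107.0474624633789, 82.45173645019531), 16.83747100830078)
chest 0.37 [224.9, 228.8] 855 ((227.5, 229.0), (30.0, 33.0), 90.0)
cup 0.74 [461.8, 247.3] 554 ((462.50006103515625, 250.50003051757812), (25.45584487915039, 25.455841064453125), 45.0)
cup 0.59 [440.1, 361.9] 1073 (421, 344, 37, 38)
key 0.65 [349.3, 250.4] 191 (343, 240, 12, 25)
key 0.62 [301.5, 334.2] 452 (295, 316, 15, 52)
```

View pics/crop1.png

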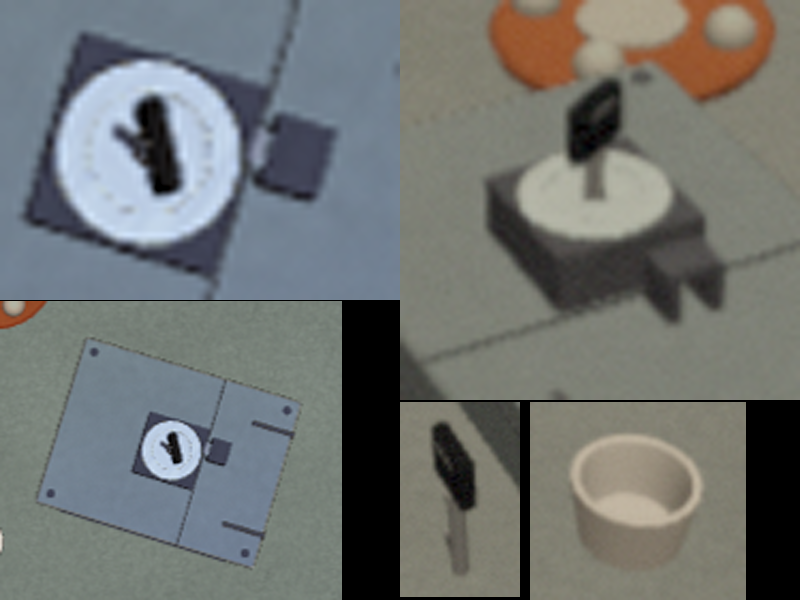

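The crop confirms it. The key in the lock is the smaller one, with its head on the axis and the slot showing dark at its upper left. The free key near (303,330) is larger and stays put. Next I measure the axis, chest yaw, slot, head and cup.

```bash
cat >> h.py <<'E'
def tri(c1,p1,c2,p2):
    o1,d1=ray(c1,p1);o2,d2=ray(c2,p2)
    s=np.linalg.lstsq(np.c_[d1,-d2],o2-o1,rcond=None)[0]
    a=o1+d1*s[0];b=o2+d2*s[1];return (a+b)/2,np.linalg.norm(a-b)
E
python3 - <<'E'
from h import *
t=cam("top");s=cam("side")
def plate(c,ctr,r):
    im=c["image"].astype(int).sum(2)/3
    m=np.zeros(im.shape,np.uint8);x,y=ctr
    m[y-r:y+r,x-r:x+r]=(im[y-r:y+r,x-r:x+r]>150)
    h=cv2.convexHull(cv2.findNonZero(m));return cv2.fitEllipse(h)
# upscaled for subpixel
T=plate(t,(360,240),17);print("top plate",T,at_z(t,T[0],110.5))
im=s["image"][225:305,310:390].astype(int).sum(2)/3;print("side max",im.max(),np.percentile(im,[50,90,97]))
S=None
for th in(165,175,185):
    m=np.zeros(s["image"].shape[:2],np.uint8);sub=s["image"].astype(int).sum(2)/3
    m[250:280,330:368]=sub[250:280,330:368]>th
    S=cv2.fitEllipse(cv2.convexHull(cv2.findNonZero(m)));print("side plate",th,S,at_z(s,S[0],110.5))
print("tri",tri(t,T[0],s,S[0]))
# chest yaw
env.read_camera("top")
d=env.outline_of("top","chest")[0];box=cv2.boxPoints(cv2.minAreaRect(cv2.findNonZero(d["region"].astype(np.uint8))))
w=np.array([at_z(t,p,80) for p in box]);print(w.round(1),"edges",[(round(float(np.linalg.norm(w[i]-w[i-1])),1),round(float(np.degrees(np.arctan2(*(w[i]-w[i-1])[1::-1]))),2)) for i in range(4)],"ctr",w.mean(0))
# dark pixel map on plate, world relative to axis
A=at_z(t,T[0],110.5)
g=t["image"].astype(int).sum(2)//3
print(g[226:254,350:372])
for th in("cup",):
    r=env.outline_of("top",th)[0]["region"];print(cv2.minEnclosingCircle(cv2.findNonZero(r.astype(np.uint8))))
print("key axis z=173 proj",proj(t,[*A[:2],173]),proj(s,[*A[:2],173]))
E
```

```text
top plate ((360.2435607910156, 239.47842407226562), (26.875131607055664, 28.908100128173828), 97.42806243896484) [522.95542985 -39.53462407 110.5       ]
side max 177.66666666666666 [123.         133.66666667 171.33333333]
side plate 165 ((348.5005798339844, 263.407470703125), (15.667107582092285, 28.645511627197266), 89.86670684814453) [522.72056371 -36.29459769 110.5       ]
side plate 175 ((346.0236511230469, 265.7850036621094), (7.79658317565918, 24.45973014831543), 99.58869171142578) [512.60953758 -38.73367051 110.5       ]Traceback (most recent call last):
  File "<stdin>", line 15, in <module>
cv2.error: OpenCV(4.12.0) /io/opencv/modules/imgproc/src/convhull.cpp:143: error: (-215:Assertion failed) total >= 0 && (depth == CV_32F || depth == CV_32S) in function 'convexHull'
```

Run:
```python
from h import *
t=cam("top")
pc=(360.3,239.6);A=at_z(t,pc,110.5)
g=t["image"].astype(int).sum(2)//3
d=env.outline_of("top","chest")[0];box=cv2.boxPoints(cv2.minAreaRect(cv2.findNonZero(d["region"].astype(np.uint8))))
w=np.array([at_z(t,p,80) for p in box])
print("edges",[(round(float(np.linalg.norm(w[i]-w[i-1])),1),round(float(np.degrees(np.arctan2(*(w[i]-w[i-1])[1::-1]))),2)) for i in range(4)],"ctr",w.mean(0),"A",A)
print(g[227:253,348:373])
s=cam("side")
for c,n in((t,"top"),(s,"side")):
  r=env.outline_of(n,"cup")[0]["region"];p=cv2.fitEllipse(cv2.convexHull(cv2.findNonZero(r.astype(np.uint8))));print(p,at_z(c,p[0],20 if n=="side" else 35))
print("key z=173",proj(t,[*A[:2],173]),proj(s,[*A[:2],173]))
for dx in ([0,0],):print([proj(s,[A[0],A[1],z]).round(1) for z in(118,146,160)])
```

```text
edges [(262.3, 72.0), (206.5, -17.9), (265.6, -108.2), (205.6, 161.17)] ctr [522.8367953  -39.63777762  80.        ] A [522.6628731  -39.65859836 110.5       ]
[[ 62  68  70  67  62  84 155 202 200 203 207 210 207 202 203 203 201 174
   88  63  78 100 119 121 129]
 [ 55  67  64  82 151 202 204 209 209 209 207 206 204 203 206 208 210 209
  202 174  79  68  76  82  91]
 [ 58  66  83 157 210 210 206 206 208 206 206 205 205 206 208 208 207 208
  210 209 182 106  64  69  70]
 [ 63  84 155 209 209 205 206 207 206 203 204 208 196 212 212 211 209 207
  207 207 208 188 124  65  70]
 [ 85 156 208 209 207 205 207 206 203 210 199 155 106  96 152 178 172 196
  207 205 208 211 187 104  67]
 [130 209 209 207 204 201 198 207 208 198 139  44  30  19  93 177 193 178
  194 206 207 212 214 172  60]
 [165 211 207 205 201 199 206 208 211 189  82   0  19  17  56 155 210 204
  195 192 210 211 208 193 125]
 [208 209 205 203 201 207 209 210 215 191  74   0  20  22  57 156 212 207
  205 198 200 207 206 209 183]
 [212 207 205 200 192 209 202 174 181 205 124   0  17  25  32 137 215 207
  205 195 182 207 207 213 
[... 1518 characters left out ...]
08 208 212 214 214 212 208 206
  210 218 202 133  75  62  76]
 [ 57  60  69  80 119 179 216 213 214 210 208 211 214 215 213 210 209 213
  208 157  97  76  67  61  82]
 [ 83  61  47  38  61  90 142 195 210 217 216 219 220 219 217 214 198 150
  122  82  67  71  73  68  92]]
((461.7563781738281, 250.80226135253906), (25.518619537353516, 27.182512283325195), 91.23113250732422) [ 491.44639422 -303.07342082   35.        ]
((438.2206115722656, 361.8914489746094), (36.30189514160156, 37.86019515991211), 177.81805419921875) [ 495.82771639 -297.24015109   20.        ]
key z=173 [362.91608041 237.9206019 ] [349.51594396 238.97886839]
[array([349.6, 261.1]), array([349.6, 250. ]), array([349.5, 244.3])]
```

Run:
```python
from h import *
from scipy.optimize import minimize
t=cam("top");g=t["image"].astype(float).mean(2)
A=at_z(t,(360.3,239.6),110.5)[:2]
ss=5
def wmap(z):
    o=(np.arange(ss)+.5)/ss-.5
    r=(np.arange(226,254)[:,None]+o).ravel();c=(np.arange(347,374)[:,None]+o).ravel()
    C,Rr=np.meshgrid(c,r)
    K=t["mtx"];T=t["T"]
    d=np.stack([(C-K[0,2])/K[0,0],-(Rr-K[1,2])/K[1,1],-np.ones_like(C)],-1)@T[:3,:3].T
    return (T[:3,3]+d*((z-T[2,3])/d[...,2])[...,None])[...,:2]
W=wmap(109.);zs=[132+4*i for i in range(8)];WZ=[wmap(z) for z in zs]
obs=g[226:254,347:374]
def box(W,c,a,x0,x1,hw):
    d=W-c;u=d@[np.cos(a),np.sin(a)];v=d@[-np.sin(a),np.cos(a)]
    return (u>x0)&(u<x1)&(abs(v)<hw)
def model(p):
    cx,cy,sa,ka,hx,hy,dk=p;c=np.array([cx,cy])
    im=np.full(W.shape[:2],206.)
    im[box(W,c,sa,-5,5,5)|box(W,c,sa,0,15,2.75)]=dk
    for Z in WZ: im[box(Z,np.array([hx,hy]),ka,-17,17,4.5)]=20
    im=im.reshape(28,ss,27,ss).mean((1,3));return cv2.GaussianBlur(im,(0,0),.45)
yy,xx=np.mgrid[226:254,347:374];mask=np.hypot(xx-360.3,yy-239.6)<10.5
cost=lambda p:np.minimum(abs(model(p)-obs),90)[mask].sum()
best=[]
for sa in np.radians([35,45,55,65]):
    x0=[*A,sa,.2,*A,60]
    s=np.array([x0]+[[*(np.array(x0)+np.eye(7)[i]*[2,2,.1,.1,2,2,15][i])] for i in range(7)])
    r=minimize(cost,x0,method="Nelder-Mead",options=dict(initial_simplex=s,maxiter=500));best.append((r.fun,r.x.round(3).tolist(),np.degrees(r.x[2:4]).round(1).tolist()))
for b in sorted(best):print(b)
# chest yaw: dark lock case square edges + chest via line fit
g8=t["image"]
m=((g>45)&(g<95)).astype(np.uint8);
```

```text
(np.float64(3492.311662408409), [522.997, -38.994, 0.94, 0.163, 522.942, -38.449, 60.9], [53.8, 9.3])
(np.float64(3594.5570357492734), [522.155, -39.094, 0.877, 0.155, 522.785, -38.329, 63.526], [50.2, 8.9])
(np.float64(3648.396823851699), [523.848, -39.193, 1.051, 0.184, 522.762, -38.365, 62.628], [60.2, 10.6])
(np.float64(3843.0800440789308), [521.221, -38.265, 0.746, 0.162, 522.752, -38.214, 65.482], [42.7, 9.3])
```

```bash
cat >> h.py <<'E'
def goto(pos,rot,p0=None,r0=None):
    """fractions for a move to TCP pos, rpy (rad)"""
    s=env.state();p0=s["eef_pos"] if p0 is None else np.array(p0);r0=s["tcp_rot"] if r0 is None else r0
    A=R.from_euler("xyz",r0);B=R.from_euler("xyz",rot)
    v=A.inv().apply(np.array(pos)-p0)/300;w=(A.inv()*B).as_rotvec()/(np.pi/2)
    return np.r_[v,w].round(4).tolist()
def st():
    s=env.state();print("t%.2f"%s["t"],"pos",s["eef_pos"].round(2),"rpy",np.degrees(s["tcp_rot"]).round(2),"F",s["ft_force"].round(2),"M",s["moment"].round(3),"open",round(s["opening"]*95,2))
E
python3 -c "
from h import *
print(goto([340,283,222.6],[np.pi,0,np.radians(-2)]))"
```

```text
[-0.8874, 0.8626, 0.0001, -0.0001, -0.0001, 0.8619]
```

Call:
send_rows --moves '[[[-0.08,0.08,0,0,0,0.08],[-0.16,0.16,0,0,0,0.16],[-0.24,0.235,0,0,0,0.24],[-0.32,0.31,0,0,0,0.32],[-0.4,0.39,0,0,0,0.4],[-0.48,0.47,0,0,0,0.48],[-0.56,0.545,0,0,0,0.56],[-0.64,0.62,0,0,0,0.64],[-0.72,0.7,0,0,0,0.72],[-0.8,0.78,0,0,0,0.795],[-0.887,0.863,0,0,0,0.862],[-0.887,0.863,0,0,0,0.862]]]' --grip 0.47

```text
t: 2.85
eef_pos: [342.3, 279.4, 222.8]
tcp_rot: [3.141, -0.001, -0.045]
ft_force: [-0.6, 0.7, 0.5]
opening: 0.276
```

```bash
python3 -c "
from h import *
st();print(goto([522.9,-38.5,185],[np.pi,0,np.radians(-79)]))"
```

```text
t2.85 pos [342.25 279.41 222.82] rpy [ 1.7997e+02 -4.0000e-02 -2.5900e+00] F [-0.6   0.7   0.51] M [-0.084  0.017 -0.023] open 26.22
[0.6494, 1.0313, 0.127, -0.0001, -0.0006, 0.849]
```

Call:
send_rows --moves '[[[0.06,0.1,0,0,0,0.08],[0.12,0.19,0,0,0,0.16],[0.18,0.28,0,0,0,0.24],[0.24,0.37,0.01,0,0,0.32],[0.3,0.46,0.02,0,0,0.4],[0.36,0.55,0.03,0,0,0.48],[0.42,0.64,0.04,0,0,0.56],[0.48,0.73,0.05,0,0,0.64],[0.53,0.82,0.06,0,0,0.71],[0.58,0.91,0.08,0,0,0.78],[0.63,0.98,0.1,0,0,0.845],[0.63,0.98,0.1,0,0,0.845]]]'

```text
t: 3.85
eef_pos: [520.6, -20.3, 191.6]
tcp_rot: [-3.142, -0.0, -1.37]
ft_force: [-1.0, 0.1, 0.4]
opening: 0.264
```

Call:
send_rows --moves '[[[0,0,0,0,0,0],[0,0,0,0,0,0]]]'

```text
t: 4.02
eef_pos: [518.4, -16.8, 192.6]
tcp_rot: [3.141, 0.0, -1.36]
ft_force: [-1.0, 0.5, 0.2]
opening: 0.264
```

```bash
python3 -c "
from h import *
st();print(goto([522.9,-38.5,185],[np.pi,0,np.radians(-79)]))
print(np.degrees(env.state()['joints']))"
```

```text
t4.02 pos [518.39 -16.77 192.61] rpy [ 1.7998e+02  2.0000e-02 -7.7950e+01] F [-0.98  0.46  0.21] M [-0.05   0.198 -0.01 ] open 25.04
[0.074, 0.0004, 0.0253, 0.0002, 0.0003, 0.0117]
[-9.15983671e+00  2.16066545e+01  1.06161800e+02  1.73263236e-02
  5.22589868e+01  6.87804115e+01]
```

Call:
send_rows --moves '[[[0.037,0,0.012,0,0,0.006],[0.074,0,0.025,0,0,0.012],[0.074,0,0.025,0,0,0.012],[0.074,0,0.025,0,0,0.012]]]'

```text
t: 4.35
eef_pos: [523.2, -39.4, 184.9]
tcp_rot: [3.141, 0.0, -1.382]
ft_force: [-0.2, 0.4, -0.5]
opening: 0.266
```

```bash
python3 -c "
from h import *
st();s=cam('side');save('s2.png',s['image'][200:300,300:400],6)
t=cam('top');save('t2.png',t['image'][200:275,310:410],6)
a=cv2.resize(s['image'][210:290,310:390],(560,560),interpolation=cv2.INTER_CUBIC);save('s2.png',a)
for z in(127,146,160,177): print(z,proj(s,[522.9,-38.5,z]))
"
```

```text
t4.35 pos [523.19 -39.4  184.92] rpy [ 1.7998e+02  2.0000e-02 -7.9160e+01] F [-0.2   0.42 -0.54] M [-0.079  0.176  0.008] open 25.26
127 [349.27637949 257.29959435]
146 [349.24143188 249.72539824]
160 [349.21529335 244.06039395]
177 [349.18310133 237.08341869]
```

View pics/s2.png

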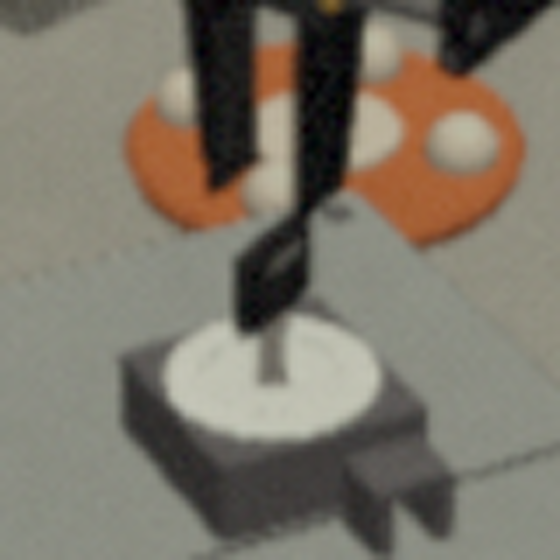

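The side crop shows the fingers straddling the key head: tips at crop (230,180) and (320,205), head at (272,270). I descend with a force check.

Call:
send_rows --moves '[[[0,0,0.03,0,0,0],[0,0,0.06,0,0,0],[0,0,0.09,0,0,0],[0,0,0.12,0,0,0],[0,0,0.15,0,0,0],[0,0,0.16,0,0,0],[0,0,0.16,0,0,0]]]'

```text
t: 5.03
eef_pos: [522.9, -39.0, 136.0]
tcp_rot: [3.14, 0.001, -1.381]
ft_force: [0.9, 0.5, 0.9]
opening: 0.264
```

Call:
send_rows --moves '[[[0,0,0,0,0,0],[0,0,0,0,0,0],[0,0,0,0,0,0],[0,0,0,0,0,0]]]' --grip 0.73

```text
t: 5.37
eef_pos: [523.5, -39.1, 137.5]
tcp_rot: [-3.141, -0.0, -1.381]
ft_force: [0.3, -1.3, -0.4]
opening: 0.14
```

```bash
python3 -c "
from h import *
st()"
```

```text
t5.37 pos [523.47 -39.09 137.49] rpy [-1.7996e+02 -1.0000e-02 -7.9140e+01] F [ 0.29 -1.25 -0.43] M [-0.036  0.099  0.055] open 13.27
```

Call:
send_rows --moves '[[[0,0,0,0,0,0],[0,0,0,0,0,0],[0,0,0,0,0,0],[0,0,0,0,0,0]]]' --grip 0.77

```text
t: 5.7
eef_pos: [523.3, -39.0, 137.2]
tcp_rot: [-3.141, 0.0, -1.381]
ft_force: [0.6, 0.1, -0.0]
opening: 0.113
```

```bash
python3 -c "
from h import *
st()
from h import cam
cam('side');st()"
```

```text
t5.70 pos [523.34 -39.04 137.17] rpy [-179.99    0.    -79.14] F [ 0.62  0.14 -0.02] M [-0.058  0.148 -0.015] open 10.69
t5.75 pos [523.35 -39.06 137.16] rpy [-179.99    0.    -79.14] F [-0.13 -0.58  1.04] M [-0.038  0.162  0.004] open 11.17
```

No load at 11 mm, so the jaws are centred to within about 1 mm. I close fully.

Call:
send_rows --moves '[[[0,0,0,0,0,0],[0,0,0,0,0,0],[0,0,0,0,0,0],[0,0,0,0,0,0],[0,0,0,0,0,0]]]' --grip 1

```text
t: 6.17
eef_pos: [523.3, -38.9, 137.1]
tcp_rot: [3.142, 0.0, -1.381]
ft_force: [0.2, 3.4, 0.6]
opening: 0.092
```

```bash
python3 -c "
from h import *
st()
cam('side');st()
cam('side');st()"
```

```text
t6.17 pos [523.28 -38.85 137.06] rpy [ 1.800e+02  2.000e-02 -7.914e+01] F [0.25 3.45 0.63] M [0.8   0.161 0.047] open 8.7
t6.22 pos [523.29 -38.87 137.09] rpy [ 1.800e+02  2.000e-02 -7.914e+01] F [ 0.53  4.12 -0.33] M [0.845 0.132 0.039] open 8.19
t6.27 pos [523.28 -38.89 137.09] rpy [ 1.800e+02  2.000e-02 -7.914e+01] F [ 0.16  3.55 -0.53] M [0.865 0.128 0.005] open 8.67
```

Call:
send_rows --moves '[[[-0.001,0,0,0,0,0],[-0.002,0,0,0,0,0],[-0.002,0,0,0,0,0]]]'

```text
t: 6.52
eef_pos: [523.3, -38.6, 137.1]
tcp_rot: [-3.141, -0.0, -1.381]
ft_force: [-0.0, 1.3, -1.0]
opening: 0.097
```

```bash
python3 -c "
from h import *
st()
cam('side');st()"
```

```text
t6.52 pos [523.26 -38.6  137.13] rpy [-1.7999e+02 -1.0000e-02 -7.9130e+01] F [-0.03  1.35 -0.97] M [0.214 0.118 0.07 ] open 9.2
t6.57 pos [523.26 -38.6  137.12] rpy [-1.7999e+02 -1.0000e-02 -7.9130e+01] F [ 0.62  0.23 -0.52] M [ 0.263  0.1   -0.01 ] open 8.4
```

Call:
send_rows --moves '[[[0,0,0,0,0,0.04],[0,0,0,0,0,0.08],[0,0,0,0,0,0.12],[0,0,0,0,0,0.16],[0,0,0,0,0,0.2],[0,0,0,0,0,0.22],[0,0,0,0,0,0.22],[0,0,0,0,0,0.22]]]'

```text
t: 7.23
eef_pos: [523.1, -38.4, 137.1]
tcp_rot: [3.141, 0.0, -1.726]
ft_force: [0.2, 3.6, 0.1]
opening: 0.094
```

```bash
python3 -c "
from h import *
st()
cam('side');st()"
```

```text
t7.23 pos [523.06 -38.38 137.07] rpy [ 1.7998e+02  1.0000e-02 -9.8870e+01] F [0.16 3.64 0.13] M [0.776 0.203 0.052] open 8.95
t7.28 pos [523.08 -38.36 137.08] rpy [ 1.7998e+02  1.0000e-02 -9.8860e+01] F [-0.18  4.18 -0.17] M [ 0.831  0.268 -0.006] open 8.7
```

Call:
send_rows --moves '[[[0,0,0,0,0,0.03],[0,0,0,0,0,0.06],[0,0,0,0,0,0.09],[0,0,0,0,0,0.12],[0,0,0,0,0,0.12],[0,0,0,0,0,0.12]]]'

```text
t: 7.78
eef_pos: [523.3, -38.3, 137.1]
tcp_rot: [-3.141, 0.0, -1.913]
ft_force: [0.6, 3.9, -0.8]
opening: 0.092
```

```bash
python3 -c "
from h import *
st()
for i in range(3):cam('side');st()"
```

```text
t7.78 pos [523.3  -38.35 137.14] rpy [-1.7999e+02  2.0000e-02 -1.0962e+02] F [ 0.65  3.85 -0.85] M [ 1.087 -0.01  -0.002] open 8.73
t7.83 pos [523.27 -38.34 137.11] rpy [-1.8000e+02  2.0000e-02 -1.0962e+02] F [ 1.61  5.6  -1.3 ] M [ 1.09  -0.043  0.069] open 8.74
t7.88 pos [523.28 -38.36 137.1 ] rpy [-1.8000e+02  2.0000e-02 -1.0963e+02] F [ 0.9   4.52 -0.98] M [ 1.126 -0.046  0.017] open 8.78
t7.93 pos [523.26 -38.34 137.11] rpy [-1.8000e+02  2.0000e-02 -1.0963e+02] F [ 0.46  3.76 -0.6 ] M [ 1.105 -0.022  0.002] open 8.87
```

Call:
send_rows --moves '[[[0,0,0,0,0,0.02],[0,0,0,0,0,0.04],[0,0,0,0,0,0.06],[0,0,0,0,0,0.06]]]'

```text
t: 8.27
eef_pos: [523.6, -38.0, 137.1]
tcp_rot: [-3.141, 0.001, -2.01]
ft_force: [2.3, 7.8, -1.8]
opening: 0.096
```

```bash
python3 -c "
from h import *
for i in range(3):cam('side');st()"
```

```text
t8.32 pos [523.54 -37.97 137.14] rpy [-1.7998e+02  6.0000e-02 -1.1507e+02] F [ 3.29  8.72 -1.45] M [ 1.856 -0.37   0.124] open 8.96
t8.37 pos [523.55 -37.99 137.15] rpy [-1.7998e+02  6.0000e-02 -1.1504e+02] F [ 2.74  7.9  -1.42] M [ 1.857 -0.37   0.084] open 8.87
t8.42 pos [523.53 -37.98 137.13] rpy [-1.7998e+02  6.0000e-02 -1.1504e+02] F [ 2.56  7.74 -2.28] M [ 1.848 -0.431  0.149] open 9.05
```

Call:
send_rows --moves '[[[0,0,0,0,0,0.015],[0,0,0,0,0,0.03],[0,0,0,0,0,0.03]]]'

```text
t: 8.67
eef_pos: [523.7, -37.8, 137.2]
tcp_rot: [-3.141, 0.002, -2.057]
ft_force: [2.9, 10.6, -2.4]
opening: 0.091
```

```bash
python3 -c "
from h import *
for i in range(3):cam('side');st()"
```

```text
t8.72 pos [523.73 -37.8  137.16] rpy [-1.7996e+02  9.0000e-02 -1.1777e+02] F [ 3.6  10.32 -2.16] M [ 2.292 -0.611  0.099] open 9.04
t8.77 pos [523.71 -37.78 137.17] rpy [-1.7997e+02  9.0000e-02 -1.1775e+02] F [ 3.23  9.98 -1.86] M [ 2.263 -0.597  0.097] open 9.25
t8.82 pos [523.7  -37.78 137.18] rpy [-1.7996e+02  9.0000e-02 -1.1774e+02] F [ 2.64 10.72 -2.53] M [ 2.224 -0.605  0.191] open 8.95
```

The force rose to 11 N along chest +y with 0.12 N m, so the bolt is against its stop. Now I turn back.

Call:
send_rows --moves '[[[0,0,0,0,0,-0.05],[0,0,0,0,0,-0.1],[0,0,0,0,0,-0.16],[0,0,0,0,0,-0.22],[0,0,0,0,0,-0.28],[0,0,0,0,0,-0.34],[0,0,0,0,0,-0.4],[0,0,0,0,0,-0.46],[0,0,0,0,0,-0.5],[0,0,0,0,0,-0.5],[0,0,0,0,0,-0.5]]]'

```text
t: 9.73
eef_pos: [523.2, -38.7, 137.1]
tcp_rot: [3.141, -0.0, -1.272]
ft_force: [-0.4, 0.9, -0.3]
opening: 0.093
```

```bash
python3 -c "
from h import *
for i in range(3):cam('side');st()"
```

```text
t9.78 pos [523.2  -38.69 137.12] rpy [ 1.800e+02 -2.000e-02 -7.292e+01] F [-0.19  0.68 -0.92] M [ 0.057  0.177 -0.006] open 8.87
t9.83 pos [523.24 -38.69 137.13] rpy [-1.800e+02 -1.000e-02 -7.292e+01] F [-0.21  0.21 -0.08] M [0.116 0.159 0.052] open 9.08
t9.88 pos [523.3  -38.69 137.15] rpy [-1.7999e+02 -2.0000e-02 -7.2900e+01] F [-0.12 -0.16 -0.02] M [-0.025  0.174 -0.012] open 8.5
```

Call:
send_rows --moves '[[[0,0,0,0,0,-0.06],[0,0,0,0,0,-0.12],[0,0,0,0,0,-0.18],[0,0,0,0,0,-0.24],[0,0,0,0,0,-0.3],[0,0,0,0,0,-0.36],[0,0,0,0,0,-0.41],[0,0,0,0,0,-0.41],[0,0,0,0,0,-0.41]]]'

```text
t: 10.63
eef_pos: [523.3, -38.6, 137.2]
tcp_rot: [-3.142, -0.0, -0.63]
ft_force: [0.4, 0.2, -0.6]
opening: 0.094
```

```bash
python3 -c "
from h import *
for i in range(2):cam('side');st()"
```

```text
t10.68 pos [523.28 -38.58 137.15] rpy [-1.800e+02 -1.000e-02 -3.612e+01] F [ 0.51 -0.25 -0.52] M [-0.09   0.112 -0.037] open 8.81
t10.73 pos [523.29 -38.56 137.17] rpy [-1.7999e+02 -1.0000e-02 -3.6100e+01] F [-0.58 -0.52 -0.27] M [-0.049  0.103 -0.   ] open 8.84
```

Call:
send_rows --moves '[[[0,0,-0.004,0,0,0],[0,0,-0.007,0,0,0],[0,0,-0.01,0,0,0],[0,0,-0.01,0,0,0],[0,0,-0.01,0,0,0]]]'

```text
t: 11.15
eef_pos: [523.2, -38.5, 140.2]
tcp_rot: [-3.141, -0.0, -0.628]
ft_force: [-0.1, -0.0, -0.7]
opening: 0.094
```

```bash
python3 -c "
from h import *
for i in range(2):cam('side');st()"
```

```text
t11.20 pos [523.2  -38.47 140.14] rpy [-179.99   -0.    -35.95] F [-0.02 -0.26 -0.96] M [-0.072  0.061  0.036] open 8.82
t11.25 pos [523.21 -38.45 140.12] rpy [-179.99    0.    -35.95] F [ 0.57  0.14 -0.23] M [-0.117  0.088  0.022] open 8.79
```

Call:
send_rows --moves '[[[0,0,-0.004,0,0,0],[0,0,-0.007,0,0,0],[0,0,-0.01,0,0,0],[0,0,-0.01,0,0,0],[0,0,-0.01,0,0,0]]]'

```text
t: 11.67
eef_pos: [523.2, -38.5, 143.2]
tcp_rot: [-3.141, -0.0, -0.627]
ft_force: [0.2, 0.5, -0.0]
opening: 0.092
```

```bash
python3 -c "
from h import *
for i in range(2):cam('side');st()"
```

```text
t11.72 pos [523.21 -38.48 143.15] rpy [-179.99   -0.    -35.94] F [ 0.52  0.01 -0.32] M [-0.043  0.142  0.082] open 8.77
t11.77 pos [523.2  -38.47 143.11] rpy [-179.99    0.    -35.94] F [ 0.42  0.28 -0.38] M [-0.102  0.113  0.018] open 8.91
```

It rises freely and sits in the slot, so I draw it straight out.

Call:
send_rows --moves '[[[0,0,-0.01,0,0,0],[0,0,-0.02,0,0,0],[0,0,-0.03,0,0,0],[0,0,-0.04,0,0,0],[0,0,-0.05,0,0,0],[0,0,-0.06,0,0,0],[0,0,-0.07,0,0,0],[0,0,-0.08,0,0,0],[0,0,-0.09,0,0,0],[0,0,-0.1,0,0,0],[0,0,-0.1,0,0,0]]]'

```text
t: 12.68
eef_pos: [523.4, -38.5, 173.7]
tcp_rot: [-3.141, -0.001, -0.627]
ft_force: [-1.1, 0.7, -0.2]
opening: 0.092
```

```bash
python3 -c "
from h import *
s=cam('side');st()
t=cam('top')
A=np.zeros((480,800,3),np.uint8)
a=cv2.resize(s['image'][200:300,310:390],(384,480),interpolation=cv2.INTER_CUBIC);A[:,:384]=a
b=cv2.resize(t['image'][205:275,330:400],(400,400),interpolation=cv2.INTER_CUBIC);A[:400,400:]=b
save('s3.png',A)"
```

```text
t12.73 pos [523.31 -38.5  173.4 ] rpy [-1.7998e+02 -2.0000e-02 -3.5940e+01] F [-0.34 -0.12 -0.45] M [-0.118  0.14   0.027] open 8.94
```

View pics/s3.png

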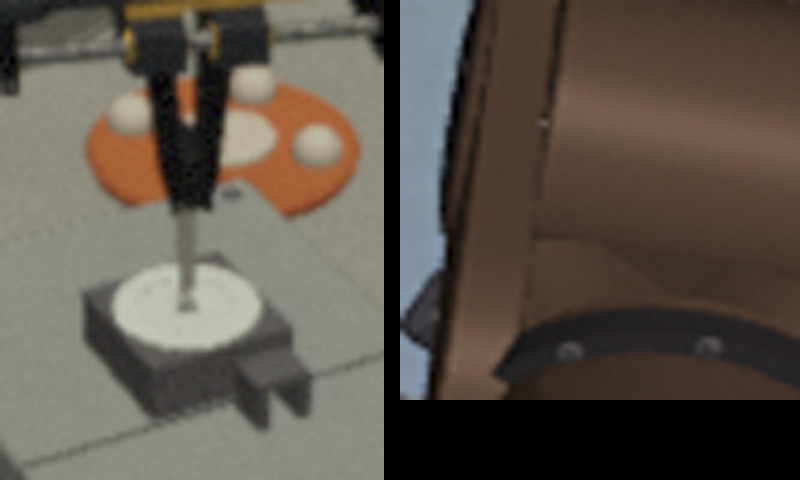

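The key is out: shaft below the fingers at crop (187,240), lower end just above the plate. I raise it further and refine the cup position.

Call:
send_rows --moves '[[[0,0,-0.03,0,0,0],[0,0,-0.07,0,0,0],[0,0,-0.11,0,0,0],[0,0,-0.14,0,0,0],[0,0,-0.15,0,0,0],[0,0,-0.15,0,0,0],[0,0,-0.15,0,0,0]]]'

```text
t: 13.37
eef_pos: [523.1, -38.5, 217.9]
tcp_rot: [-3.142, 0.0, -0.627]
ft_force: [0.2, 0.3, -1.1]
opening: 0.089
```

```bash
python3 -c "
from h import *
from scipy.optimize import minimize
st()
P=[]
for n in('top','side'):
    c=cam(n);r=env.outline_of(n,'cup')[0]
    # silhouette fit: convex hull of projected rim+base (base 60 dia guess)
    reg=r['region'];yy,xx=np.nonzero(reg);print(n,r['confidence'],xx.min(),xx.max(),yy.min(),yy.max(),reg.sum())
    a=np.linspace(0,2*np.pi,60)
    def cost(p,show=False):
        pts=[]
        for rad,z in((34,40),(p[2],0)):
            for t in a: pts.append(proj(c,[p[0]+rad*np.cos(t),p[1]+rad*np.sin(t),z]))
        S=8;off=np.array([xx.min()-20,yy.min()-20]);m=np.zeros((100*S,100*S),np.uint8)
        cv2.fillConvexPoly(m,cv2.convexHull(((np.array(pts)-off+.5)*S).astype(np.int32)),1)
        m=m.reshape(100,S,100,S).mean((1,3))
        sub=np.zeros((100,100));q=reg[off[1]:off[1]+100,off[0]:off[0]+100];sub[:q.shape[0],:q.shape[1]]=q
        return abs(m-sub).sum()
    b=min((minimize(cost,[494,-300,rb],method='Nelder-Mead',options=dict(initial_simplex=[[494,-300,rb],[499,-300,rb],[494,-295,rb],[494,-300,rb-3]])) for rb in(27,31)),key=lambda o:o.fun)
    print(b.x,b.fun);P.append(b.x)
"
```

```text
t13.37 pos [523.07 -38.45 217.95] rpy [-1.800e+02  1.000e-02 -3.594e+01] F [ 0.19  0.33 -1.09] M [-0.112  0.122  0.03 ] open 8.49Traceback (most recent call last):
  File "<string>", line 7, in <module>
    c=cam(n);r=env.outline_of(n,'cup')[0]
               ~~~~~~~~~~~~~~~~~~~~~~~^^^
IndexError: list index out of range
```

```bash
cat > cup.py <<'E'
from h import *
from scipy.optimize import minimize
st()
for n in('top','side'):
    c=cam(n);r=env.outline_of(n,'cup')
    print(n,[(d['confidence'],d['xy']) for d in r])
    r=[d for d in r if np.hypot(*(np.array(d['xy'])-((461,249) if n=='top' else (439,362))))<12]
    if not r:
        x,y=(461,249) if n=='top' else (439,362)
        im=c['image'][y-25:y+25,x-25:x+25].astype(np.float32);bg=np.median(im.reshape(-1,3),0)
        reg=np.zeros((480,640),bool);d=(im-c['image'][y-25:y+25,x-25:x+25].astype(np.float32)[0].mean(0))[...,0]
        m=(d>20).astype(np.uint8);h=cv2.convexHull(cv2.findNonZero(cv2.morphologyEx(m,cv2.MORPH_OPEN,np.ones((2,2)))));f=np.zeros_like(m);cv2.fillConvexPoly(f,h,1);reg[y-25:y+25,x-25:x+25]=f>0
    else: reg=r[0]['region']
    yy,xx=np.nonzero(reg);print(xx.min(),xx.max(),yy.min(),yy.max(),reg.sum())
    a=np.linspace(0,2*np.pi,60);off=np.array([xx.min()-20,yy.min()-20]);sub=reg[off[1]:off[1]+100,off[0]:off[0]+100].astype(float)
    def cost(p):
        pts=[proj(c,[p[0]+rad*np.cos(t),p[1]+rad*np.sin(t),z]) for rad,z in((34,40),(p[2],0)) for t in a]
        S=8;m=np.zeros((100*S,100*S),np.uint8)
        cv2.fillConvexPoly(m,cv2.convexHull(((np.array(pts)-off+.5)*S).astype(np.int32)),1)
        return abs(m.reshape(100,S,100,S).mean((1,3))-sub).sum()
    b=minimize(cost,[494,-300,29],method='Nelder-Mead',options=dict(initial_simplex=[[494,-300,29],[499,-300,29],[494,-295,29],[494,-300,26]]))
    print(b.x,b.fun)
E
python3 cup.py
```

```text
t13.47 pos [522.96 -38.42 217.58] rpy [ 1.7998e+02  5.0000e-02 -3.5940e+01] F [ 0.04  0.33 -0.76] M [-0.096  0.15   0.042] open 8.86
top [(0.89, [462.2, 248.7])]
448 476 238 264 606
[ 490.70533106 -304.21435595   27.56308803] 20.09375
side [(0.56, [438.6, 361.9])]
421 456 344 381 1111
[ 491.40350029 -298.99747599   26.59802614] 32.453125
```

```bash
cat > plan.py <<'E'
from h import *
import sys
cup=np.array([491,-302.5,0]);th=np.radians(12);s0=15
psi=np.radians(-36);u=np.array([np.sin(psi),-np.cos(psi),0])
a=u*np.sin(th)+np.array([0,0,np.cos(th)])
r=(R.from_euler("xyz",[np.pi,0,psi])*R.from_rotvec([th,0,0])).as_euler("xyz")
st()
for z in map(float,sys.argv[1:]):
    p=cup+s0*u+[0,0,z]+55.1*a;print(z,p.round(1),goto(p,r))
E
python3 plan.py 110 60 6
```

```text
t13.67 pos [523.11 -38.44 217.74] rpy [ 1.7999e+02  4.0000e-02 -3.5940e+01] F [-0.08  0.62 -1.  ] M [-0.106  0.084 -0.022] open 8.7
110.0 [ 475.4 -323.9  163.9] [0.4299, 0.8636, 0.1794, 0.1335, 0.0005, 0.0007]
60.0 [ 475.4 -323.9  113.9] [0.43, 0.8636, 0.3461, 0.1335, 0.0005, 0.0007]
6.0 [ 475.4 -323.9   59.9] [0.4302, 0.8635, 0.5261, 0.1335, 0.0005, 0.0007]
```

Call:
send_rows --moves '[[[0.04,0.08,0,0,0,0],[0.085,0.17,0,0,0,0],[0.13,0.26,0,0.01,0,0],[0.175,0.35,0,0.02,0,0],[0.22,0.44,0,0.04,0,0],[0.265,0.53,0,0.06,0,0],[0.31,0.62,0.02,0.08,0,0],[0.35,0.71,0.06,0.1,0,0],[0.39,0.79,0.11,0.12,0,0],[0.42,0.84,0.15,0.1335,0,0],[0.43,0.864,0.18,0.1335,0,0],[0.43,0.864,0.18,0.1335,0,0]]]'

```text
t: 14.67
eef_pos: [474.5, -325.0, 162.0]
tcp_rot: [-2.932, 0.003, -0.629]
ft_force: [-0.8, 0.6, -0.8]
opening: 0.094
```

Call:
send_rows --moves '[[[0,0,0,0,0,0],[0,0,0,0,0,0]]]'

```text
t: 14.83
eef_pos: [476.0, -323.0, 164.7]
tcp_rot: [-2.932, -0.0, -0.626]
ft_force: [0.9, 0.2, -0.5]
opening: 0.089
```

```bash
python3 plan.py 60 20 6
python3 - <<'E'
from h import *
s=cam('side');t=cam('top')
A=np.zeros((600,800,3),np.uint8)
A[:,:400]=cv2.resize(s['image'][260:410,390:490],(400,600),interpolation=cv2.INTER_CUBIC)
A[:400,400:]=cv2.resize(t['image'][215:285,430:500],(400,400),interpolation=cv2.INTER_CUBIC)
save('s4.png',A)
E
```

```text
t14.83 pos [ 475.95 -322.97  164.7 ] rpy [-1.680e+02 -1.000e-02 -3.588e+01] F [ 0.93  0.15 -0.49] M [-0.18   0.22   0.004] open 8.5
60.0 [ 475.4 -323.9  113.9] [0.0004, 0.0386, 0.1649, -0.0, 0.0001, 0.0014]
20.0 [ 475.4 -323.9   73.9] [0.0004, 0.0664, 0.2953, -0.0, 0.0001, 0.0014]
6.0 [ 475.4 -323.9   59.9] [0.0004, 0.0761, 0.341, -0.0, 0.0001, 0.0014]
```

View pics/s4.png

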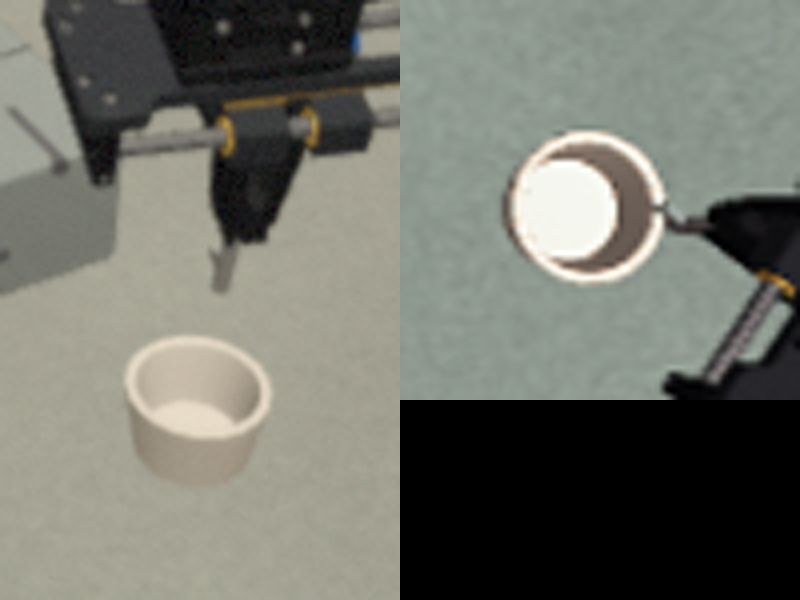

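The key hangs tilted above the cup, with its tip at side crop (222,290) and the cup centre at (197,395). I descend to just above the rim and check the tip against its projection.

Call:
send_rows --moves '[[[0,0.007,0.03,0,0,0],[0,0.014,0.06,0,0,0],[0,0.021,0.09,0,0,0],[0,0.028,0.12,0,0,0],[0,0.035,0.15,0,0,0],[0,0.042,0.18,0,0,0.001],[0,0.044,0.19,0,0,0.001],[0,0.044,0.19,0,0,0.001],[0,0.044,0.19,0,0,0.001]]]'

```text
t: 15.68
eef_pos: [475.0, -324.9, 105.5]
tcp_rot: [-2.932, 0.001, -0.629]
ft_force: [0.8, -0.3, -0.1]
opening: 0.092
```

```bash
python3 plan.py 30 10 6
python3 - <<'E'
from h import *
s=cam('side');q=env.state()
Rm=R.from_euler("xyz",q["tcp_rot"]).as_matrix();tip=q["eef_pos"]+55.1*Rm[:,2];print("tip",tip.round(1),"proj",proj(s,tip).round(1),"rim ctr proj",proj(s,[491,-302.5,40]).round(1))
save('s5.png',cv2.resize(s['image'][310:390,400:480],(560,560),interpolation=cv2.INTER_CUBIC))
E
```

```text
t15.68 pos [ 474.97 -324.93  105.47] rpy [-1.6798e+02  3.0000e-02 -3.6030e+01] F [ 0.78 -0.3  -0.11] M [-0.255  0.135  0.034] open 8.78
30.0 [ 475.4 -323.9   83.9] [-0.0007, 0.0113, 0.0711, -0.0003, 0.0003, -0.0004]
10.0 [ 475.4 -323.9   63.9] [-0.0006, 0.0252, 0.1363, -0.0003, 0.0003, -0.0004]
6.0 [ 475.4 -323.9   59.9] [-0.0006, 0.028, 0.1494, -0.0003, 0.0003, -0.0004]
tip [ 481.8 -315.8   51.9] proj [443.4 358. ] rim ctr proj [439.9 356.7]
```

View pics/s5.png

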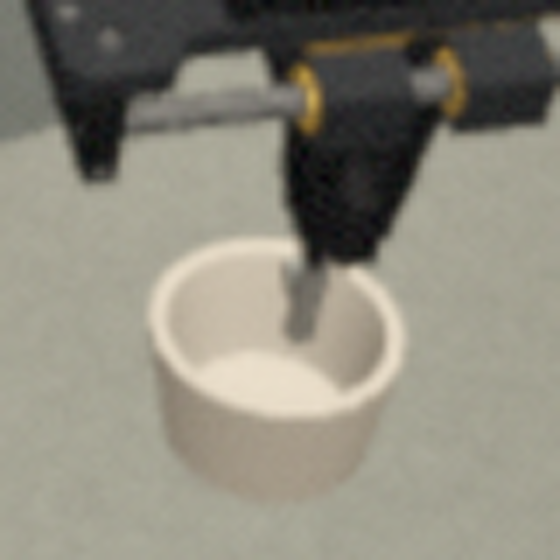

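The tip at (442.9,358.6) matches the projection (443.4,358.0), and the rim centre matches too. I lower it into the cup.

Call:
send_rows --moves '[[[0,0.004,0.02,0,0,0],[0,0.008,0.04,0,0,0],[0,0.012,0.06,0,0,0],[0,0.016,0.08,0,0,0],[0,0.019,0.1,0,0,0],[0,0.023,0.12,0,0,0],[0,0.026,0.136,0,0,0],[0,0.026,0.136,0,0,0],[0,0.026,0.136,0,0,0]]]'

```text
t: 16.48
eef_pos: [475.4, -324.1, 63.7]
tcp_rot: [-2.932, 0.001, -0.629]
ft_force: [0.2, -0.0, -1.1]
opening: 0.091
```

```bash
python3 plan.py 6 4; python3 -c "
from h import *
for i in range(2):cam('side');st()"
```

```text
t16.48 pos [ 475.36 -324.1    63.73] rpy [-1.6797e+02  6.0000e-02 -3.6020e+01] F [ 0.16 -0.04 -1.13] M [-0.267  0.184  0.003] open 8.61
6.0 [ 475.4 -323.9   59.9] [-0.0001, 0.002, 0.0126, -0.0003, 0.0005, -0.0004]
4.0 [ 475.4 -323.9   57.9] [-0.0001, 0.0034, 0.0192, -0.0003, 0.0005, -0.0004]
t16.53 pos [ 475.47 -324.19   64.07] rpy [-1.6798e+02  2.0000e-02 -3.6030e+01] F [ 0.43 -0.55  1.09] M [-0.228  0.197  0.033] open 8.97
t16.58 pos [ 475.52 -324.28   64.25] rpy [-167.98    0.    -36.03] F [-0.21 -0.88 -1.27] M [-0.209  0.226  0.009] open 8.71
```

Call:
send_rows --moves '[[[0,0.001,0.006,0,0,0],[0,0.002,0.012,0,0,0],[0,0.002,0.012,0,0,0],[0,0.002,0.012,0,0,0]]]'

```text
t: 16.92
eef_pos: [475.5, -324.0, 60.4]
tcp_rot: [-2.932, 0.0, -0.629]
ft_force: [0.1, 0.6, -0.7]
opening: 0.095
```

```bash
python3 -c "
from h import *
for i in range(3):cam('side');st()"
```

```text
t16.97 pos [ 475.51 -324.04   60.44] rpy [-1.6798e+02  2.0000e-02 -3.6030e+01] F [ 0.61 -0.14 -1.41] M [-0.217  0.189 -0.037] open 8.77
t17.02 pos [ 475.51 -324.05   60.47] rpy [-1.6798e+02  2.0000e-02 -3.6030e+01] F [ 0.11 -0.3  -1.01] M [-0.236  0.178  0.005] open 9.21
t17.07 pos [ 475.53 -324.05   60.47] rpy [-1.6798e+02  2.0000e-02 -3.6030e+01] F [ 0.27 -0.   -1.43] M [-0.155  0.181  0.043] open 9.13
```

Call:
send_rows --moves '[[[0,0,0.002,0,0,0],[0,0.001,0.004,0,0,0],[0,0.001,0.004,0,0,0]]]'

```text
t: 17.32
eef_pos: [475.6, -324.1, 59.8]
tcp_rot: [-2.932, -0.0, -0.629]
ft_force: [-1.6, 0.7, 6.6]
opening: 0.094
```

```bash
python3 -c "
from h import *
for i in range(3):cam('side');st()"
```

```text
t17.37 pos [ 475.61 -324.14   59.78] rpy [-1.6797e+02 -1.0000e-02 -3.6030e+01] F [-1.25  0.55  6.31] M [0.251 0.305 0.143] open 8.84
t17.42 pos [ 475.58 -324.12   59.78] rpy [-1.6797e+02 -1.0000e-02 -3.6020e+01] F [-1.38  1.42  7.55] M [0.182 0.299 0.044] open 8.36
t17.47 pos [ 475.59 -324.15   59.78] rpy [-1.6797e+02 -1.0000e-02 -3.6020e+01] F [-1.77 -0.36  7.52] M [0.177 0.321 0.077] open 8.59
```

Call:
send_rows --moves '[[[0,0,-0.002,0,0,0],[0,0,-0.002,0,0,0]]]'

```text
t: 17.63
eef_pos: [475.5, -324.2, 60.0]
tcp_rot: [-2.932, 0.0, -0.629]
ft_force: [0.5, 0.2, 2.5]
opening: 0.095
```

Call:
send_rows --moves '[[[0,0,0,0,0,0],[0,0,0,0,0,0],[0,0,0,0,0,0],[0,0,0,0,0,0],[0,0,0,0,0,0]]]' --grip 0.74

```text
t: 18.05
eef_pos: [475.4, -324.2, 59.7]
tcp_rot: [-2.932, 0.0, -0.629]
ft_force: [-0.4, -0.7, 0.9]
opening: 0.13
```

Call:
send_rows --moves '[[[0,0,0,0,0,0],[0,0,0,0,0,0],[0,0,0,0,0,0],[0,0,0,0,0,0],[0,0,0,0,0,0],[0,0,0,0,0,0]]]' --grip 0.3

```text
t: 18.55
eef_pos: [475.4, -324.2, 59.8]
tcp_rot: [-2.932, 0.0, -0.629]
ft_force: [0.4, -0.6, -0.1]
opening: 0.348
```

Run:
```python
from h import *
s=cam('side');st()
save('s6.png',cv2.resize(s['image'][310:390,400:480],(560,560),interpolation=cv2.INTER_CUBIC))
```

```text
t18.60 pos [ 475.42 -324.17   59.78] rpy [-1.6798e+02  2.0000e-02 -3.6020e+01] F [-0.13  0.51  0.25] M [-0.182  0.218 -0.028] open 33.02
```

View pics/s6.png

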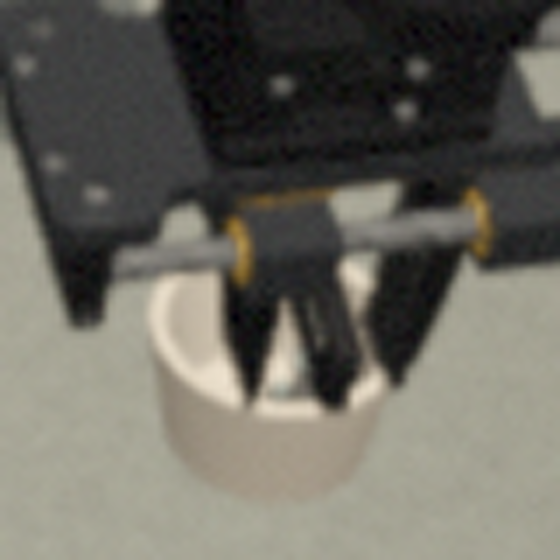

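The fingers are open, and the key leans between them on the near rim. I retract along the tool axis.

Call:
send_rows --moves '[[[0,0,-0.02,0,0,0],[0,0,-0.05,0,0,0],[0,0,-0.09,0,0,0],[0,0,-0.14,0,0,0],[0,0,-0.2,0,0,0],[0,0,-0.28,0,0,0],[0,0,-0.36,0,0,0],[0,0,-0.44,0,0,0],[0,0,-0.5,0,0,0],[0,0,-0.5,0,0,0]]]'

```text
t: 19.43
eef_pos: [457.4, -351.0, 211.3]
tcp_rot: [-2.934, -0.006, -0.629]
ft_force: [-0.3, 0.2, 0.5]
opening: 0.352
```

Call:
send_rows --moves '[[[0,0.1,0,0,0,0],[0,0.2,0,0,0,0],[0,0.3,0,0,0,0],[0,0.3,0,0,0,0],[0,0.3,0,0,0,0],[0,0.3,0,0,0,0],[0,0.3,0,0,0,0],[0,0.3,0,0,0,0]]]'

```text
t: 20.1
eef_pos: [405.9, -419.9, 188.1]
tcp_rot: [-2.932, -0.0, -0.628]
ft_force: [-0.2, -0.5, 0.7]
opening: 0.351
```

```bash
python3 cup.py
python3 - <<'E'
from h import *
s=cam('side');t=cam('top');st()
A=np.zeros((600,800,3),np.uint8)
A[:400,:400]=cv2.resize(s['image'][310:390,400:480],(400,400),interpolation=cv2.INTER_CUBIC)
A[:400,400:]=cv2.resize(t['image'][205:275,420:490],(400,400),interpolation=cv2.INTER_CUBIC)
A[400:,:300]=cv2.resize(t['image'][217:257,340:400],(300,200),interpolation=cv2.INTER_CUBIC)
A[400:,310:610]=cv2.resize(s['image'][250:300,320:395],(300,200),interpolation=cv2.INTER_CUBIC)
save('s7.png',A)
E
```

```text
t20.10 pos [ 405.9  -419.88  188.1 ] rpy [-167.98   -0.    -35.96] F [-0.2  -0.51  0.66] M [-0.149  0.136  0.014] open 33.31
top [(0.67, [462.2, 248.1])]
448 476 238 264 564
[ 491.20675965 -304.18672531   27.51122472] 63.765625
side [(0.83, [435.8, 362.2])]
421 456 344 380 886
[ 491.04819756 -299.84450508   24.905482  ] 241.203125
t20.40 pos [ 405.49 -420.43  187.82] rpy [-1.6798e+02  1.0000e-02 -3.6000e+01] F [ 0.15 -0.23 -0.58] M [-0.29   0.192  0.014] open 33.05
```

View pics/s7.png

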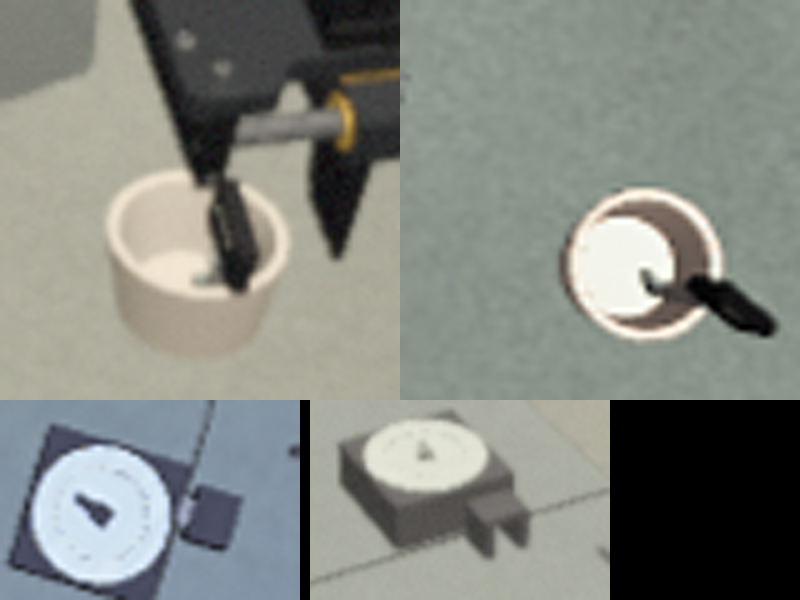

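Run:
```python
from h import *
t=cam('top');a=cv2.imread('pics/top0.png').astype(int).mean(2);b=t['image'].astype(int).mean(2)
c=np.radians(-18.3);L=np.array([523.2,-39.2])
for n,i in(("before",a),("after",b)):
    i=cv2.GaussianBlur(i.astype(np.float32),(0,0),.4)
    print(n)
    for X in(9,15,21):
        v=[]
        for Y in range(-30,-50,-1):
            p=proj(t,[*(L+[X*np.cos(c)-Y*np.sin(c),X*np.sin(c)+Y*np.cos(c)]),97]);v.append(int(cv2.getRectSubPix(i,(1,1),(float(p[0]),float(p[1])))[0,0]))
        print(X,v)
d=abs(a-b);d[:, 440:]=0;print("moved px elsewhere:",(d>50).sum(),np.argwhere(d>50)[:,::-1].min(0),np.argwhere(d>50)[:,::-1].max(0))
```

```text
before
9 [189, 177, 142, 107, 92, 98, 102, 118, 134, 136, 126, 114, 91, 73, 67, 69, 70, 70, 70, 71]
15 [148, 106, 77, 81, 85, 101, 121, 136, 136, 135, 120, 100, 84, 77, 72, 70, 70, 69, 70, 70]
21 [66, 67, 67, 69, 75, 83, 95, 106, 105, 88, 73, 68, 63, 63, 68, 70, 70, 70, 70, 71]
after
9 [210, 198, 160, 122, 107, 113, 117, 134, 151, 152, 138, 121, 100, 84, 79, 80, 80, 81, 81, 81]
15 [166, 121, 89, 93, 97, 115, 137, 154, 157, 158, 143, 123, 105, 93, 83, 81, 81, 80, 81, 82]
21 [76, 77, 78, 81, 87, 96, 109, 122, 121, 101, 86, 81, 74, 74, 79, 81, 82, 82, 82, 82]
moved px elsewhere: 17273 [  0 231] [439 479]
```

```bash
python3 -c "
from h import *
print(env.job_done());st()"
```

```text
the job is handed in; nothing more can be done
None
the job is handed in; nothing more can be done
```

The strongbox is locked, and its key is out and leaning in the low white cup. I handed the job in at about 20.5 s of the 67 s allowed.

- **Locking:** I turned the key clockwise until it stopped hard, about 9° clockwise of the chest's x. There the reaction was about 0.12 N m and 11 N along the chest's y, against a bolt drag of 2.5 N.
- **Taking the key out:** I turned it back to the slot, about 72° anticlockwise of the chest's x. It rose freely, with less than about 1 N, and I drew it straight out.
- **Placing the key:** I set it in the cup tilted 12°, with a light floor contact of about 7 N, then opened the fingers and withdrew the arm.

**Last checks:** The final pictures show the keyhole empty, the key leaning on the cup's rim and the gripper clear of it. The cup is within about 1 mm of where it was. The highest force I read on the key was about 11 N, below the 30 N limit.

**Less certain:**
- **Bolt:** The pictures could not clearly show it entering the keeper. Brightness in the gap changed only slightly, so "fully thrown" rests on the force and angle at the stop.
- **Cup position:** The two cameras disagreed by about 4–5 mm across the table, and I worked from a value between them.
- **Other objects:** An automatic before-and-after comparison was spoiled by the arm being in the picture. I did not check the bystanders one by one; the arm never went near them at their height.

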